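Stop the lens down and hold the manifold cover over the inspection camera

TASK

First turn the aperture ring of the up-looking inspection camera to 8, then lift the orange cover off the manifold and hold it in the air over the camera, so that its sealing rim can be inspected from below: the rim 120 mm above the front of the lens, the cover level, centred over the lens and lengthwise with the camera's long side (either way round). Finish while holding it still there; keep the cover off the camera and leave the sleeves, the nozzle, the junction box, the screwdriver and the toggle switch alone.

Things in the scene. Friction and masses are not known exactly. Their poses are not given: they have to be found in the camera images.
- aperture (a joint): Angle of the lens's aperture ring, rad, growing clockwise seen from above. Numbers 30 degrees apart: 0 = number 4, 0.524 = 5.6, 1.047 = 8, 1.571 = 11, end stops just outside. The ring's lever points at the number set: white strokes on the lens's front face mark 4, 5.6, 8, 11 clockwise (8 is the broad one). Turns with an even drag of 0.06 N m and stays where it is left.
- aperture_ring (a point): Centre of the aperture ring on the upright lens axis, at the ring's mid-height, 87 mm above the table. Ribbed black ring, diameter 56, height 22 mm. x axis points along its lever, a 6 mm steel pin reaching 44 mm from the axis at this height; z up. Below the ring a barrel of diameter 44 mm goes down to the camera body, 33 mm below this point; above, the lens front (diameter 46) ends 18 mm higher.
- lens_front (a point): Centre of the lens's front face, 105 mm above the table, looking straight up (z up). Its x axis runs along the camera's long side.
- camera: Inspection camera looking straight up, screwed to the table. Origin at the middle of its foot plate's underside, x along the long side. Foot plate 116 x 84 x 8 mm, grey finned body 92 (x) x 58 (y) x 46 mm on it with two round steel sockets at its -x end, then the lens, 105 mm high in all.
- cover_center (a point): Centre of the orange manifold cover, 28 mm above its lower rim. x along its long side, z up. Upturned tray 116 (x) x 68 (y) mm, wall 3 mm, flat top 24 mm above the rim; on its middle stands a grip rib 50 (x) x 12 (y) x 32 mm, top 56 mm above the rim. About 0.16 kg. Starts resting loosely on the manifold, open side down, rim 36 mm above the table.
- manifold: Aluminium block screwed to the table, 128 (x) x 76 (y) x 36 mm, origin at the middle of its underside. A raised land 104 x 56 x 8 mm on top, with three brass stubs (to 52 mm above the table), stands inside the cover with 3 mm play: lift the cover straight up 20 mm to clear it. Three hose barbs reach 21 mm out of its -y side, a plug 10 mm out of its +x end.
- sleeve0_center (a point): Bystander: titanium tap sleeve standing on the table, flange diameter 22 mm, 42 mm high; point at its centre.
- sleeve1_center (a point): Bystander: another titanium tap sleeve, alike.
- sleeve2_center (a point): Bystander: another titanium tap sleeve, alike.
- nozzle_center (a point): Bystander: brass reference nozzle standing on its 60 mm flange, 74 mm high; point at its centre.
- junction_box_center (a point): Bystander: grey die-cast junction box, 82 x 122 x 55 mm; point at its centre.
- driver_center (a point): Bystander: screwdriver with a black handle lying on the table; point at its middle, x along it.
- toggle (a joint): Bystander: chrome toggle switch on a small aluminium panel at the far right of the table; 0 = as it starts, grows to 0.8 rad when thrown.

How it is judged:
On the way, in this order (a step that is already met when the one before it is completed fails the run):
1. the aperture ring stands at 8 and at rest (value of joint aperture between 0.927 and 1.167 rad and velocity of joint aperture between -0.1 and 0.1 rad/s), for 0.2 s.
2. the cover is lifted clear of the manifold, in the fingers (z of cover_center in the frame of manifold above 0.09 m and contact force between cover and the fingers above 1 N and contact force between cover and manifold below 0.1 N), for 0.1 s.
At the end, for the whole second after the job is handed in: Ring at 8 within 7 degrees. Cover held still in the fingers, off the camera: rim 120 mm above the lens front within 10 mm, centre within 12 mm of the lens axis, level within 5.7 degrees, long side along the camera's within 6.9 degrees (either way round) (value of joint aperture between 0.927 and 1.167 rad and horizontal distance between cover_center and lens_front below 0.012 m and z of cover_center in the frame of lens_front between 0.138 and 0.158 m and angle between cover_center's own z axis and vertical below 0.1 rad and angle between the x axis of cover_center and the x axis of lens_front, either way round below 0.12 rad and contact force between cover and the fingers above 1 N and contact force between cover and camera below 0.1 N and linear speed of cover below 0.02 m/s and angular speed of cover below 0.1 rad/s); the arm keeps its last pose, push and grip.
It fails at once if the cover touches the camera (contact force between cover and camera above 1 N).
It fails at once if a tap sleeve is shifted or knocked over (distance of any of sleeve0_center, sleeve1_center, sleeve2_center from where it was at the start of the episode above 0.015 m).
It fails at once if the nozzle, junction box or screwdriver is shifted (distance of any of nozzle_center, junction_box_center from where it was at the start of the episode above 0.015 m or distance of driver_center from where it was at the start of the episode above 0.02 m).
It fails at once if the toggle switch is thrown (value of joint toggle above 0.3 rad).
It also fails if it takes over 61 s, if anything falls off the work surface, if the arm or the gripper's body presses on something with over 40 N, if the wrist force passes 120 N, or if a joint passes its speed limit or range.

ROBOT

A 7-joint arm with a two-finger parallel gripper is mounted at the origin on the work surface. World frame = base frame: x ahead of the robot, y to its left, z up, the work surface at z = 0. Lengths are in m, angles in rad, forces in N, time in s.
With the tool pointing down it reaches from about 0.35 to 0.9 m from the base axis. Payload 19.9 kg.
Tool frame: the origin (TCP) lies at the very end of the fingers, on their centre line; the grasp point (between the pads) lies 19 mm behind it (robot.hold_point_z is the distance from the TCP to the grasp point, in m); z points along the fingers, y is the line along which they close (so a half turn about z gives the same grasp; the last joint's range is limited). The gripper opens to 85 mm and grips with 20 to 120 N. Pads are 22 mm wide; open, the fingers measure 114 mm over their backs; the gripper's body (76 mm by 85 mm) begins 54 mm behind the grasp point. The pads swing forward as they close: fully open they stand 13 mm farther back than shut.
Start: joints at [1.167, 0.417, -0.01, 1.614, 0.005, 1.111, -0.053], TCP at [0.222, -0.584, 0.231] pointing down, gripper open.
Joint ranges: [-2.81, 2.81], [-0.39, 2.02], [-1.27, 1.25], [0.06, 2.57], [-1.19, 4.33], [0.19, 2], [-2.82, 2.82]. Speed limits (rad/s): [1.89, 1.89, 2.39, 2.39, 3.01, 3.01, 3.01].

INTERFACE

Orientations are given as a unit quaternion [x, y, z, w].
In Python, from cell import status, viewer, order, spotter, robot gives the robot as it stands.
- The arm moves only by the tool apply_moves, never from a script. Its argument "moves" is text: rows parted by semicolons, each of 7 numbers parted by spaces: the shift along the tool's x, y, z as a fraction of full scale, then the turn, a rotation vector about the tool's x, y, z as a fraction of full scale, then the opening, from 0 (shut) to 1 (fully open). In form: tx ty tz wx wy wz claw; .... A call has 1 to 20 rows; each row shifts and turns the commanded pose from where the row before left it, along the tool's axes as they then stand; what a row does not reach is not made up. Full scale, the value 1, is 0.6 m for a shift and 0.1 rad for a turn. A row lasts 1/10 s, in which the tool goes at most 50 mm and 8.59 degrees, less where a joint would pass 70% of its speed; a pose out of reach is approached as far as the arm can. A call with a number of a shift or a turn outside -1 to 1 is refused whole. A call with a gripper value outside its range is refused whole. The fingers move at their own pace and stop on an object; "squeeze" is the grip in N (left out, the last holds). Time passes only in rows, so rows that do not move let the fingers close. It gives the time, the measured TCP pose, the force, the opening and the grip force at its end, in the units of the state.
- status.get_state(): the state, without advancing time (a new reading comes with each control period).
- viewer.capture(name): name is "side" or "top" or "wrist"; returns the picture (400x640x3 uint8, red, green, blue); there is no depth.
- viewer.camera_info(name): a dict with "vfov" (degrees; the focal length in pixels is half the picture's height over the tangent of half this angle, whatever the lens; pixels are square), "cx", "cy" (the principal point, pixels), "dist" ([k1, k2, p1, p2, k3] as OpenCV has them; the pictures are not rectified), "cam_to_world" (4x4, takes a point from camera to world coordinates); the wrist camera has in their place "mount" (4x4, takes a point from camera to tool coordinates, whose origin is the TCP and whose axes are the flange's). Camera axes: x right, y down, z forward; pixel columns grow to the right and rows downward; lengths in m; the calibration is good to about 2 mm. A picture is of the moment at which its call begins: read the wrist's pose just before it. camera_info takes no time and is no camera call.
- order.job_done(): hands the job in; it is judged then, once.
Trained networks look in the newest picture that a camera, given by its name, has taken for a name from the list of things; names that differ only in an ending like _2 or _b are one class to them, and where a whole thing is asked for, a point or a joint stands for the part that bears it (a point fixed in the world has none). Each returns a list of dicts, best first, with "conf" (0 to 1); they miss things now and then, are a little off and sometimes report something else, mostly with a low value. They report only what shows in the picture. A call takes as long as a camera call.
- spotter.regions_of(name, camera): "mask" (400x640 bool, what is visible of it) and "point" ([column, row] in pixels, amid what is visible of it).
- spotter.spot_point(name, camera): "point" ([column, row] in pixels: a listed point, or the origin of a listed thing).
The state is a dict: "time_s": time; "joint_positions": joint angles; "dq": joint speeds; "joint_torque": joint torques, N m; "eef_pos": TCP position; "tool_rot": TCP orientation; "force": force on the tool from outside, world axes, zero at the start; "wrist_torque": the same for the moment, N m; "finger_gap": opening from 0.0 (shut) to 1.0 (fully open); "gripper_force": force on a finger pad.
Only numpy, scipy, OpenCV 4.12 (cv2) and the standard library are available. Lean on these libraries where they do the work, as an engineer would, in place of code of your own. Each camera call takes 0.05 s, during which the arm holds its last target. There are 200 camera calls.

## Working session

There is one attempt and no reset: what is moved stays moved. The work goes in short steps, Python scripts to look and compute and a tool call to move; the robot and the scene stay as the last step left them, time stands still between calls to the robot, and variables do not carry over. Pictures are saved under pics/ and viewed, at most 10 in all, crops included, and the job is handed in when it is done.

Besides the shell and the picture viewer there is one more tool, called after "Call:" by a JSON object that holds its "fn" and its "kwargs". apply_moves: Moves the arm, as the interface text tells. Shift numbers are shares of 0.6 m and turn numbers shares of 0.1 rad, none past 1 either way. Its arguments: {"type":"object","properties":{"moves":{"type":"string"},"squeeze":{"type":"number"}},"required":["moves"]}

```bash
mkdir -p pics; ls; cat > h.py <<'E'
import numpy as np, cv2
from cell import status, viewer, order, spotter, robot
from scipy.spatial.transform import Rotation as R
def cam(n, st=None):
    c=viewer.camera_info(n); f=200/np.tan(np.radians(c['vfov'])/2)
    K=np.array([[f,0,c['cx']],[0,f,c['cy']],[0,0,1]]); d=np.array(c['dist'],float)
    if 'cam_to_world' in c: T=np.array(c['cam_to_world'])
    else:
        st=st or status.get_state(); W=np.eye(4); W[:3,:3]=R.from_quat(st['tool_rot']).as_matrix(); W[:3,3]=st['eef_pos']
        T=W@np.array(c['mount'])
    return K,d,T
def atz(n,p,z,C=None):
    K,d,T=C or cam(n)
    u=cv2.undistortPoints(np.array([[p]],float),K,d).ravel()
    r=T[:3,:3]@[u[0],u[1],1]; o=T[:3,3]
    return o+r*(z-o[2])/r[2]
def proj(n,P,C=None):
    K,d,T=C or cam(n); Ti=np.linalg.inv(T)
    rv=cv2.Rodrigues(Ti[:3,:3])[0]
    return cv2.projectPoints(np.array(P,float).reshape(-1,1,3),rv,Ti[:3,3],K,d)[0].reshape(-1,2)
def save(n,im): cv2.imwrite('pics/'+n,im[:,:,::-1])
E
cat > a.py <<'E'
from h import *
np.set_printoptions(precision=4,suppress=True)
s=status.get_state(); print(s['time_s'],s['eef_pos'],s['tool_rot'],robot.hold_point_z)
for n in ['top','side']:
    save(n+'0.png',viewer.capture(n)); print(n,cam(n)[2][:3,3])
    for k,z in [('aperture_ring',.087),('lens_front',.105),('camera',0),('cover_center',.064),('manifold',0),('sleeve0_center',.021),('nozzle_center',.037),('junction_box_center',.0275),('driver_center',.012)]:
        for r in spotter.spot_point(k,n)[:3]: print(k,np.round(r['point'],1),round(r['conf'],2),atz(n,r['point'],z))
E
python3 a.py
```

```text
pics
0.0 [ 0.2217 -0.584   0.2307] [ 0.9836  0.1804 -0.0002 -0.0006] 0.0187
top [0.5163 0.0925 1.1003]
aperture_ring [254.2 233.7] 0.68 [0.5433 0.224  0.087 ]
lens_front [251.  236.3] 0.96 [0.5369 0.2289 0.105 ]
camera [256.2 235.3] 0.67 [0.5416 0.2303 0.    ]
camera [411.  248.8] 0.29 [ 0.5075 -0.1595  0.    ]
cover_center [419.1 248.4] 0.91 [ 0.509  -0.1642  0.064 ]
manifold [410.9 248.8] 0.68 [ 0.5075 -0.1592  0.    ]
sleeve0_center [369.1 152.8] 0.71 [ 0.748  -0.0535  0.021 ]
sleeve0_center [350.3 270. ] 0.39 [ 0.4561 -0.0041  0.021 ]
nozzle_center [370.8 151.5] 0.73 [ 0.7479 -0.0556  0.037 ]
junction_box_center [247.9 152.5] 0.85 [0.7471 0.25   0.0275]
junction_box_center [369.6 152.4] 0.66 [ 0.7477 -0.0539  0.0275]
driver_center [183.  240.1] 0.56 [0.5289 0.4119 0.012 ]
side [0.2522 0.686  0.5308]
aperture_ring [320.  241.1] 0.84 [0.5332 0.2279 0.087 ]
lens_front [314.4 232.4] 0.86 [0.5439 0.23   0.105 ]
lens_front [400.8 192.9] 0.63 [0.4535 0.0183 0.105 ]
lens_front [400.9 222. ] 0.53 [0.4158 0.1189 0.105 ]
camera [315.7 276.7] 0.59 [0.5386 0.238  0.    ]
cover_center [404.3 168.7] 0.92 [ 0.5078 -0.1656  0.064 ]
cover_center [266.1 344.6] 0.63 [0.4951 0.4447 0.064 ]
manifold [400.1 191.6] 0.79 [ 0.5072 -0.1517  0.    ]
manifold [313.9 233.2] 0.17 [0.6153 0.1207 0.    ]
sleeve0_center [402.5 220.3] 0.57 [ 0.4472 -0.0012  0.021 ]
nozzle_center [308.6 173.9] 0.68 [ 0.7409 -0.0565  0.037 ]
junction_box_center [235.7 229.7] 0.89 [0.755  0.2267 0.0275]
driver_center [262.9 342.8] 0.83 [0.5287 0.4178 0.012 ]
```

```bash
python3 -c "
import cv2
a=cv2.imread('pics/top0.png');b=cv2.imread('pics/side0.png')
cv2.imwrite('pics/c1.png',cv2.resize(a[130:330,160:480],(800,500),interpolation=cv2.INTER_CUBIC))
cv2.imwrite('pics/c2.png',b)"
```

```text
(no output)
```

View pics/c1.png

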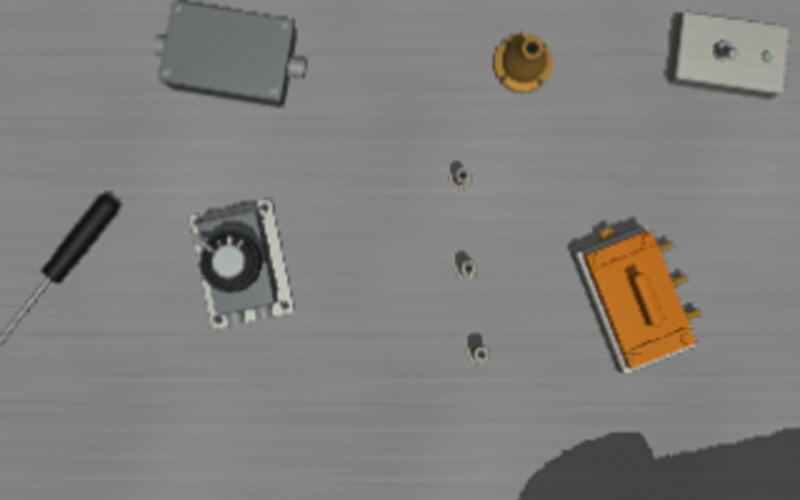

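View pics/c2.png

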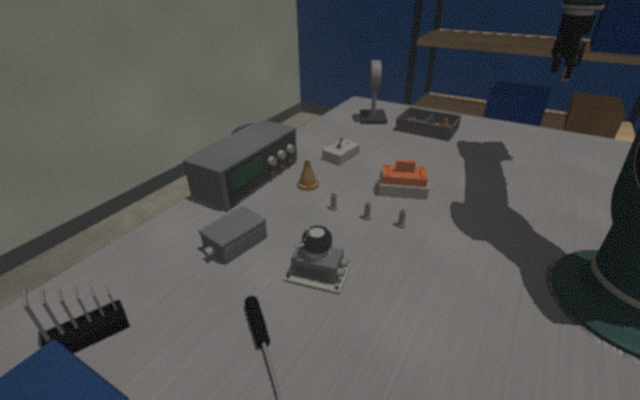

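The top picture shows the camera at crop (235,260) with its sockets towards the robot and the lever pointing up-left. The cover is at (640,300), tilted about 20°, with the sleeves in between at x≈465. The side view agrees. Next I'll get the wrist camera mount and the approach shift.

```bash
cat > mv.py <<'E'
from h import *
import sys
np.set_printoptions(precision=4,suppress=True)
def shift(tgt,yaw=None):
    s=status.get_state(); r=R.from_quat(s['tool_rot']); 
    print('t',s['time_s'],'pos',s['eef_pos'],'euler',r.as_matrix()[:2,0],'toolz',r.as_matrix()[:,2],'yaw',np.degrees(np.arctan2(*r.as_matrix()[[1,0],0])))
    print('shift tool m',r.inv().apply(np.array(tgt)-s['eef_pos']),'frac',r.inv().apply(np.array(tgt)-s['eef_pos'])/.6)
if __name__=='__main__': shift([float(a) for a in sys.argv[1:4]])
E
python3 -c "
from h import *
np.set_printoptions(precision=4,suppress=True)
c=viewer.camera_info('wrist');print(c['vfov'],np.array(c['mount']),status.get_state()['joint_positions'])"
python3 mv.py 0.54 0.23 0.30
```

```text
67.91848322588402 [[ 0.0003 -0.9566 -0.2914  0.0738]
 [ 1.      0.0008 -0.0014  0.0004]
 [ 0.0016 -0.2914  0.9566 -0.1436]
 [ 0.      0.      0.      1.    ]] [ 1.1665  0.4174 -0.0103  1.6136  0.0047  1.1107 -0.053 ]
t 1.0 pos [ 0.2218 -0.5843  0.2313] euler [0.9349 0.3549] toolz [-0.0001  0.     -1.    ] yaw 20.787897445029493
shift tool m [ 0.5865 -0.6484 -0.0687] frac [ 0.9775 -1.0806 -0.1145]
```

Call:
{"fn": "apply_moves", "kwargs": {"moves": "0.05 -0.054 -0.006 0 0 0 1;0.05 -0.054 -0.006 0 0 0 1;0.05 -0.054 -0.006 0 0 0 1;0.05 -0.054 -0.006 0 0 0 1;0.05 -0.054 -0.006 0 0 0 1;0.05 -0.054 -0.006 0 0 0 1;0.05 -0.054 -0.006 0 0 0 1;0.05 -0.054 -0.006 0 0 0 1;0.05 -0.054 -0.006 0 0 0 1;0.05 -0.054 -0.006 0 0 0 1;0.05 -0.054 -0.006 0 0 0 1;0.05 -0.054 -0.006 0 0 0 1;0.05 -0.054 -0.006 0 0 0 1;0.05 -0.054 -0.006 0 0 0 1;0.05 -0.054 -0.006 0 0 0 1;0.05 -0.054 -0.006 0 0 0 1;0.05 -0.054 -0.006 0 0 0 1;0.05 -0.054 -0.006 0 0 0 1;0.05 -0.054 -0.006 0 0 0 1;0.05 -0.054 -0.006 0 0 0 1"}}

```text
time_s: 3.0
eef_pos: [0.5534, 0.236, 0.3035]
tool_rot: [0.984, 0.18, 0.0, 0.0]
force: [-0.0, -1.2, 0.0]
finger_gap: 1.001
gripper_force: 0.0
```

```bash
cat > b.py <<'E'
from h import *
np.set_printoptions(precision=4,suppress=True)
s=status.get_state(); print(s['time_s'],s['eef_pos'],s['dq'])
im=viewer.capture('wrist'); C=cam('wrist',s); save('w1.png',im)
for k,z in [('lens_front',.105),('aperture_ring',.087)]:
    for r in spotter.spot_point(k,'wrist')[:3]: print(k,np.round(r['point'],1),round(r['conf'],2),atz('wrist',r['point'],z,C))
# top-down rectified at lens front plane, 1px=0.25mm ; up=+x, left=+y
P=atz('wrist',spotter.spot_point('lens_front','wrist')[0]['point'],.105,C)
i,j=np.mgrid[0:600,0:600]
q=np.stack([P[0]+(300-i)*.0002,P[1]+(300-j)*.0002,0*i+.105],-1)
m=proj('wrist',q,C).reshape(600,600,2).astype(np.float32)
save('w1r.png',cv2.remap(im,m[...,0],m[...,1],cv2.INTER_CUBIC)); print(P)
E
python3 b.py
```

```text
3.0 [0.5534 0.236  0.3035] [-0.7538  0.6106 -0.0298 -0.8163  0.356   0.3266 -0.7213]
lens_front [323.9 187.3] 0.82 [0.5411 0.2235 0.105 ]
lens_front [317.4 166.6] 0.27 [0.5617 0.2396 0.105 ]
[0.5411 0.2235 0.105 ]
```

View pics/w1r.png

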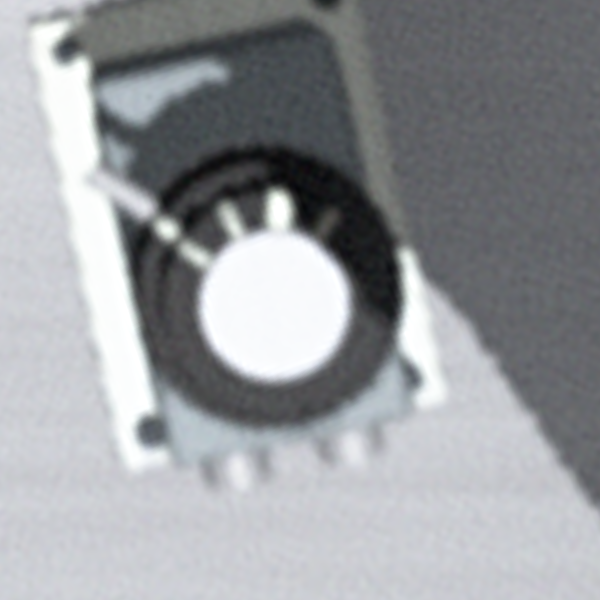

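The lever points at the first stroke (4, about 58° left of +x), and the broad stroke 8 points almost straight along +x. So it needs about 60° clockwise. I'll re-measure now that the arm is still, fitting the foot plate and the disc.

```bash
cat > c.py <<'E'
from h import *
np.set_printoptions(precision=4,suppress=True)
s=status.get_state(); print(s['time_s'],s['eef_pos'],np.abs(s['dq']).max())
im=viewer.capture('wrist'); C=cam('wrist',s); save('w2.png',im)
for k,z in [('lens_front',.105),('aperture_ring',.087),('camera',0)]:
    for r in spotter.spot_point(k,'wrist')[:2]: print(k,np.round(r['point'],1),round(r['conf'],2),atz('wrist',r['point'],z,C))
def rect(P,z,sc,N):
    i,j=np.mgrid[0:N,0:N]
    q=np.stack([P[0]+(N/2-i)*sc,P[1]+(N/2-j)*sc,0*i+z],-1)
    m=proj('wrist',q,C).reshape(N,N,2).astype(np.float32)
    return cv2.remap(im,m[...,0],m[...,1],cv2.INTER_CUBIC)
P=[.54,.228]
a=rect(P,.105,.0002,400); g=cv2.cvtColor(a,cv2.COLOR_RGB2GRAY)
n,l,st,ce=cv2.connectedComponentsWithStats((g>170).astype(np.uint8))
for k in range(1,n):
    if st[k,4]>60:
        c=ce[k]; w=np.array([P[0]+(200-c[1])*.0002,P[1]+(200-c[0])*.0002]); print('blob',st[k],w)
b=rect(P,.008,.0004,400)
save('w2r.png',np.hstack([a,b]))
E
python3 c.py
```

```text
3.2 [0.5526 0.2353 0.3028] 0.03358142559739688
lens_front [324.2 187.5] 0.63 [0.5402 0.2225 0.105 ]
aperture_ring [319.5 182.5] 0.96 [0.5398 0.2282 0.087 ]
camera [315.7 165.4] 0.76 [0.5428 0.2352 0.    ]
blob [    0     0   400   400 57293] [0.5216 0.2319]
blob [ 34   0  44  13 354] [0.5791 0.2564]
blob [  105    86   168   189 19377] [0.5414 0.2291]
blob [ 79 114  20  20 306] [0.5554 0.2504]
```

View pics/w2r.png

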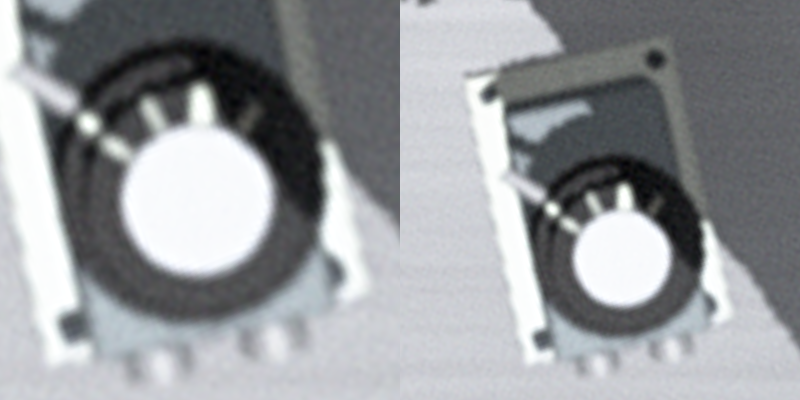

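Lens axis is (0.540, 0.2285), camera yaw is about 12° and the 8 stroke points at −3°. The lever at about 57° is clear of the fingers at the present yaw, so I can grasp the ring directly.

```bash
python3 mv.py 0.5402 0.2285 0.065; python3 -c "
from h import *;print(status.get_state()['joint_positions'])"
```

```text
t 3.4 pos [0.5529 0.2333 0.3035] euler [0.9354 0.3535] toolz [ 0.0004 -0.0006 -1.    ] yaw 20.70004446319138
shift tool m [-0.0136 -0.0002  0.2385] frac [-0.0226 -0.0003  0.3974]
[ 0.04274334  0.38042449 -0.64987927  1.57366427  0.23831623  1.26794124
 -1.85362197]
```

Call:
{"fn": "apply_moves", "kwargs": {"moves": "-0.0226 0 0 0 0 0 1;0 0 0.028 0 0 -0.9 1;0 0 0.028 0 0 -0.9 1;0 0 0.028 0 0 -0.9 1;0 0 0.028 0 0 -0.9 1;0 0 0.028 0 0 -0.9 1;0 0 0.028 0 0 -0.9 1;0 0 0.028 0 0 -0.9 1;0 0 0 0 0 0 1;0 0 0 0 0 0 1"}}

```text
time_s: 4.4
eef_pos: [0.5403, 0.2291, 0.1862]
tool_rot: [0.88, 0.475, 0.0, 0.0]
force: [0.0, -0.5, -0.0]
finger_gap: 1.003
gripper_force: 0.0
```

```bash
python3 mv.py 0.5402 0.2285 0.065; python3 -c "
from h import *;print(status.get_state()['joint_positions'])"
```

```text
t 4.4 pos [0.5403 0.2291 0.1862] euler [0.5494 0.8355] toolz [ 0.  0. -1.] yaw 56.670906768218856
shift tool m [-0.0005  0.0002  0.1212] frac [-0.0009  0.0004  0.2021]
[ 0.10618408  0.49531845 -0.73745647  1.73707172  0.37606286  1.05570889
 -1.34190631]
```

Centred at the wanted yaw. Now I'll descend, close gently, and turn.

Call:
{"fn": "apply_moves", "kwargs": {"moves": "0 0 0.04 0 0 0 1;0 0 0.04 0 0 0 1;0 0 0.04 0 0 0 1;0 0 0.04 0 0 0 1;0 0 0.04 0 0 0 1;0 0 0 0 0 0 1;0 0 0 0 0 0 0.3;0 0 0 0 0 0 0.3;0 0 0 0 0 0 0.3;0 0 0 0 0 0 0.3;0 0 0 0 0 0 0.3;0 0 0 0 0 0 0.3", "squeeze": 20}}

```text
time_s: 5.6
eef_pos: [0.5416, 0.2296, 0.0677]
tool_rot: [0.88, 0.476, 0.002, 0.001]
force: [1.5, -2.1, 7.4]
finger_gap: 0.655
gripper_force: 20.2
```

Call:
{"fn": "apply_moves", "kwargs": {"moves": "0 0 0 0 0 0.87 0.3;0 0 0 0 0 0.87 0.3;0 0 0 0 0 0.87 0.3;0 0 0 0 0 0.87 0.3;0 0 0 0 0 0.87 0.3;0 0 0 0 0 0.87 0.3;0 0 0 0 0 0.87 0.3;0 0 0 0 0 0.87 0.3;0 0 0 0 0 0.87 0.3;0 0 0 0 0 0.87 0.3;0 0 0 0 0 0.87 0.3;0 0 0 0 0 0.87 0.3;0 0 0 0 0 0 0.3;0 0 0 0 0 0 0.3;0 0 0 0 0 0 0.3"}}

```text
time_s: 7.1
eef_pos: [0.542, 0.2288, 0.0677]
tool_rot: [1.0, -0.027, 0.002, 0.0]
force: [5.2, -5.4, 6.1]
finger_gap: 0.649
gripper_force: 20.4
```

```bash
python3 mv.py 0.5402 0.2285 0.065
```

```text
t 7.1 pos [0.542  0.2288 0.0677] euler [ 0.9986 -0.053 ] toolz [ 0.0035 -0.0001 -1.    ] yaw -3.038729987184902
shift tool m [-0.0018  0.0004  0.0027] frac [-0.0029  0.0007  0.0045]
```

Turned 59.7°. I'll open, rise and check with the wrist camera.

Call:
{"fn": "apply_moves", "kwargs": {"moves": "0 0 0 0 0 0 1;0 0 0 0 0 0 1;0 0 0 0 0 0 1;0 0 0 0 0 0 1;0 0 0 0 0 0 1;0 0 -0.06 0 0 0 1;0 0 -0.07 0 0 0 1;0 0 -0.07 0 0 0 1;0 0 -0.07 0 0 0 1;0 0 -0.07 0 0 0 1;0 0 -0.06 0 0 0 1;0 0 0 0 0 0 1;0 0 0 0 0 0 1;0 0 0 0 0 0 1"}}

```text
time_s: 8.5
eef_pos: [0.5397, 0.2294, 0.3045]
tool_rot: [1.0, -0.026, -0.001, 0.0]
force: [-0.1, -0.2, 0.2]
finger_gap: 0.998
gripper_force: 0.0
```

```bash
sed -i 's/w2/w3/g' c.py; python3 c.py; python3 mv.py 0.509 -0.165 0.30
```

```text
8.5 [0.5397 0.2294 0.3045] 0.00608038131469503
lens_front [320.8 172.8] 0.95 [0.5405 0.2254 0.105 ]
lens_front [598.6 178.8] 0.35 [ 0.517  -0.1177  0.105 ]
aperture_ring [323.3 171.6] 0.21 [0.538  0.2223 0.087 ]
camera [315.6 157.8] 0.72 [0.5416 0.2323 0.    ]
camera [599.2 176.5] 0.45 [ 0.4912 -0.2229  0.    ]
blob [    0     0   400   400 54263] [0.5232 0.2397]
blob [  51    0   58   57 1406] [0.5763 0.2537]
blob [  103   125   161   150 16632] [0.5398 0.2299]
blob [350 251  17  19 248] [0.528  0.1964]
t 8.7 pos [0.5399 0.2295 0.3048] euler [ 0.9987 -0.051 ] toolz [-0.0015 -0.0004 -1.    ] yaw -2.9251271455289034
shift tool m [-0.0107  0.3956  0.005 ] frac [-0.0178  0.6593  0.0083]
```

View pics/w3r.png

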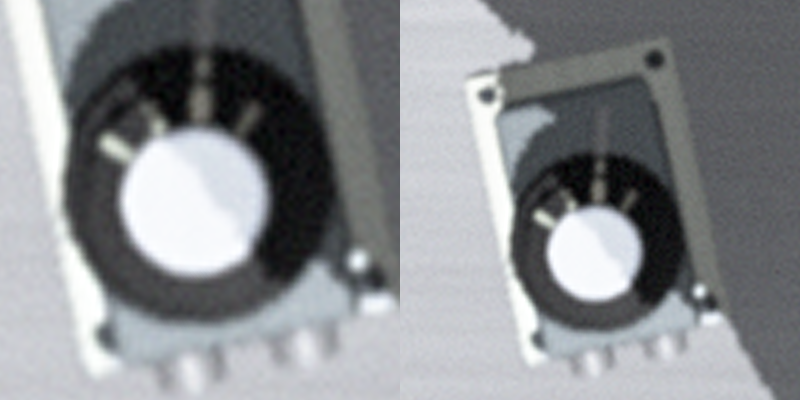

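The lever now lies along the broad stroke (crop (203,20) to (200,103)), so the ring is at 8. On to the cover.

Call:
{"fn": "apply_moves", "kwargs": {"moves": "-0.002 0.066 0 0 0 0 1;-0.002 0.066 0 0 0 0 1;-0.002 0.066 0 0 0 0 1;-0.002 0.066 0 0 0 0 1;-0.002 0.066 0 0 0 0 1;-0.002 0.066 0 0 0 0 1;-0.002 0.066 0 0 0 0 1;-0.002 0.066 0 0 0 0 1;-0.002 0.066 0 0 0 0 1;0 0.066 0 0 0 0 1;0 0 0 0 0 -0.87 1;0 0 0 0 0 -0.87 1;0 0 0 0 0 -0.87 1;0 0 0 0 0 -0.87 1;0 0 0 0 0 -0.87 1;0 0 0 0 0 0 1;0 0 0 0 0 0 1;0 0 0 0 0 0 1"}}

```text
time_s: 10.5
eef_pos: [0.509, -0.1653, 0.3055]
tool_rot: [0.982, 0.19, -0.0, -0.0]
force: [-0.1, 0.6, 0.9]
finger_gap: 1.001
gripper_force: 0.0
```

```bash
cat > d.py <<'E'
from h import *
np.set_printoptions(precision=4,suppress=True)
s=status.get_state(); print(s['time_s'],s['eef_pos'],np.abs(s['dq']).max(),s['joint_positions'])
im=viewer.capture('wrist'); C=cam('wrist',s)
for r in spotter.spot_point('cover_center','wrist')[:2]: print(np.round(r['point'],1),round(r['conf'],2),atz('wrist',r['point'],.064,C))
P=[.509,-.165]; N=400;i,j=np.mgrid[0:N,0:N]
def rect(z):
    q=np.stack([P[0]+(N/2-i)*.0004,P[1]+(N/2-j)*.0004,0*i+z],-1)
    m=proj('wrist',q,C).reshape(N,N,2).astype(np.float32)
    return cv2.remap(im,m[...,0],m[...,1],cv2.INTER_CUBIC)
a=rect(.06);b=rect(.092)
h=cv2.cvtColor(a,cv2.COLOR_RGB2HSV); mk=cv2.inRange(h,(5,130,60),(22,255,255))
mk=cv2.morphologyEx(mk,cv2.MORPH_OPEN,np.ones((21,21)))
c=max(cv2.findContours(mk,0,2)[0],key=cv2.contourArea); (cx,cy),wh,an=cv2.minAreaRect(c)
print('rect',P[0]+(200-cy)*.0004,P[1]+(200-cx)*.0004,np.array(wh)*.0004,an)
cv2.drawContours(a,[np.int32(cv2.boxPoints(((cx,cy),wh,an)))],0,(0,0,255),1)
save('w4r.png',np.hstack([a,b]))
E
python3 d.py
```

```text
10.5 [ 0.509  -0.1653  0.3055] 0.008841017557143475 [ 0.518   0.2053 -0.3035  1.7365  0.0651  1.2099 -0.9916]
[312.6 165.6] 0.76 [ 0.5084 -0.1581  0.064 ]
rect 0.5061210144042969 -0.15854029541015627 [0.1162 0.0672] 69.09201049804688
```

View pics/w4r.png

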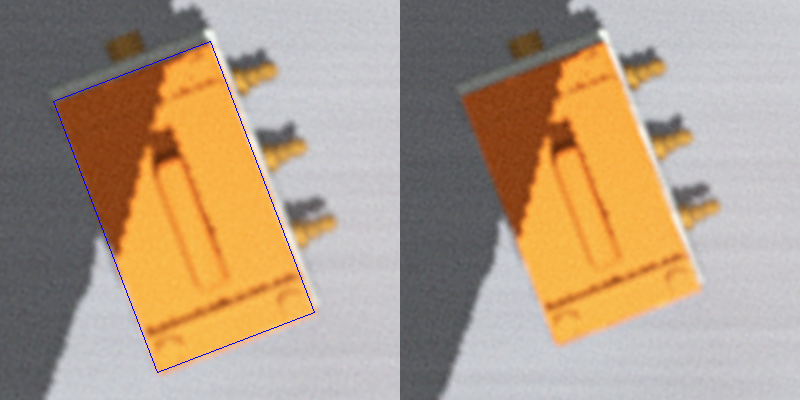

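The box fits the cover: 116×67 mm, yaw 20.9°, centre (0.506, −0.1587). The rib top at crop right (586,209) agrees.

```bash
python3 mv.py 0.506 -0.1588 0.064
```

```text
t 10.6 pos [ 0.5091 -0.1652  0.3056] euler [0.9277 0.3733] toolz [-0.0001  0.0001 -1.    ] yaw 21.920207785075124
shift tool m [-0.0004 -0.0071  0.2416] frac [-0.0007 -0.0118  0.4027]
```

Call:
{"fn": "apply_moves", "kwargs": {"moves": "-0.0007 -0.0118 0 0 0 0.17 1;0 0 0.06 0 0 0 1;0 0 0.06 0 0 0 1;0 0 0.06 0 0 0 1;0 0 0.06 0 0 0 0.6;0 0 0.06 0 0 0 0.6;0 0 0.05 0 0 0 0.6;0 0 0.03 0 0 0 0.6;0 0 0.02 0 0 0 0.6;0 0 0 0 0 0 0.6;0 0 0 0 0 0 0.6", "squeeze": 40}}

```text
time_s: 11.7
eef_pos: [0.5064, -0.1588, 0.0664]
tool_rot: [0.983, 0.182, 0.0, 0.0]
force: [-0.3, -0.0, 0.7]
finger_gap: 0.599
gripper_force: 0.0
```

```bash
python3 mv.py 0.506 -0.1588 0.064
```

```text
t 11.7 pos [ 0.5064 -0.1588  0.0664] euler [0.9336 0.3584] toolz [ 0.0006 -0.0001 -1.    ] yaw 20.99950128731218
shift tool m [-0.0004 -0.0001  0.0024] frac [-0.0006 -0.0002  0.004 ]
```

Call:
{"fn": "apply_moves", "kwargs": {"moves": "0 0 0.002 0 0 0 0;0 0 0 0 0 0 0;0 0 0 0 0 0 0;0 0 0 0 0 0 0;0 0 0 0 0 0 0;0 0 0 0 0 0 0;0 0 0 0 0 0 0;0 0 0 0 0 0 0", "squeeze": 40}}

```text
time_s: 12.5
eef_pos: [0.5063, -0.159, 0.0651]
tool_rot: [0.983, 0.182, 0.0, 0.0]
force: [-2.3, 1.1, 6.4]
finger_gap: 0.132
gripper_force: 40.2
```

Call:
{"fn": "apply_moves", "kwargs": {"moves": "0 0 -0.01 0 0 0 0;0 0 -0.015 0 0 0 0;0 0 -0.02 0 0 0 0;0 0 -0.03 0 0 0 0;0 0 -0.04 0 0 0 0;0 0 -0.04 0 0 0 0;0 0 -0.04 0 0 0 0;0 0 -0.04 0 0 0 0;0 0 -0.04 0 0 0 0;0 0 -0.03 0 0 0 0;0 0 -0.01 0 0 0 0;0 0 0 0 0 0 0;0 0 0 0 0 0 0"}}

```text
time_s: 13.8
eef_pos: [0.5056, -0.1588, 0.2528]
tool_rot: [0.983, 0.182, -0.0, -0.0]
force: [0.4, -0.5, -1.7]
finger_gap: 0.132
gripper_force: 39.2
```

```bash
python3 mv.py 0.540 0.2288 0.255;sed -i 's/w4/w5/;s/rect(.06)/rect(.06+s["eef_pos"][2]-.0651)/' d.py; python3 d.py
```

```text
t 13.8 pos [ 0.5056 -0.1588  0.2528] euler [0.9335 0.3586] toolz [-0.0009  0.0004 -1.    ] yaw 21.015616686943634
shift tool m [ 0.1711 -0.3495 -0.0021] frac [ 0.2852 -0.5824 -0.0035]
13.8 [ 0.5056 -0.1588  0.2528] 0.01035648269809898 [ 0.5099  0.2412 -0.3082  1.8162  0.0813  1.0975 -1.0311]
[320.2 252.3] 0.66 [ 0.4163 -0.1963  0.064 ]
rect 0.5064541870117187 -0.15845071411132813 [0.1193 0.0673] 68.66313934326172
```

View pics/w5r.png

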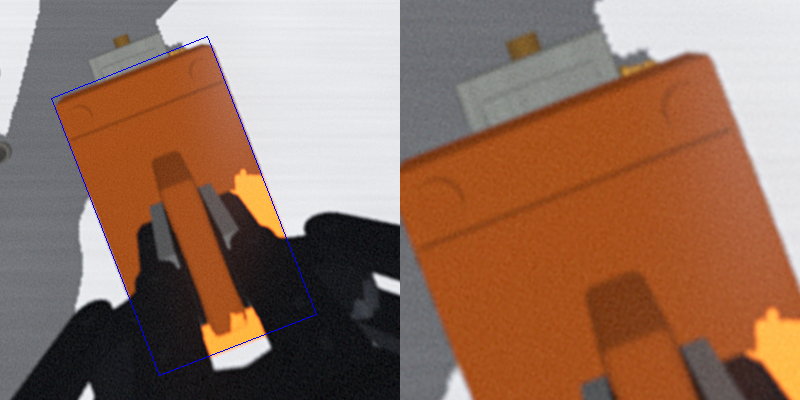

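The cover is held level in the fingers, the rib clamped at its middle (left crop (200,240)), and clear of the manifold. Carrying it to the camera.

Call:
{"fn": "apply_moves", "kwargs": {"moves": "0.0085 -0.0174 0 0 0 0 0;0.0145 -0.03 0 0 0 0 0;0.02 -0.041 0 0 0 0 0;0.02 -0.041 0 0 0 0 0;0.02 -0.041 0 0 0 0 0;0.02 -0.041 0 0 0 0 0;0.02 -0.041 0 0 0 0 0;0.02 -0.041 0 0 0 0 0;0.02 -0.041 0 0 0 0 0;0.02 -0.041 0 0 0 0 0;0.02 -0.041 0 0 0 0 0;0.02 -0.041 0 0 0 0 0;0.02 -0.041 0 0 0 0 0;0.02 -0.041 0 0 0 0 0;0.0145 -0.03 0 0 0 0 0;0.0075 -0.013 0 0 0 0 0;0 0 -0.003 0 0 0.52 0;0 0 0 0 0 0.52 0;0 0 0 0 0 0.52 0;0 0 0 0 0 0 0"}}

```text
time_s: 15.9
eef_pos: [0.5401, 0.2284, 0.255]
tool_rot: [0.995, 0.105, -0.0, 0.0]
force: [0.6, -0.3, -1.2]
finger_gap: 0.13
gripper_force: 39.2
```

Call:
{"fn": "apply_moves", "kwargs": {"moves": "0 0 0 0 0 0 0;0 0 0 0 0 0 0;0 0 0 0 0 0 0"}}

```text
time_s: 16.2
eef_pos: [0.5403, 0.2285, 0.2552]
tool_rot: [0.994, 0.105, -0.0, -0.0]
force: [-0.2, -0.7, -2.4]
finger_gap: 0.134
gripper_force: 39.2
```

```bash
python3 mv.py 0.540 0.2288 0.2545; python3 -c "
from h import *
for n in ['top','side']:
    im=viewer.capture(n)
    for k in ['cover_center','lens_front']:
        for r in spotter.spot_point(k,n)[:2]: print(n,k,np.round(r['point']),round(r['conf'],2),atz(n,r['point'],.253))
    save(n+'9.png',im)
c=proj('side',[[.54,.2288,.105],[.54,.2288,.225]]);print(c)
a=cv2.imread('pics/top9.png')[170:300,170:330];b=cv2.imread('pics/side9.png')[120:300,240:400]
cv2.imwrite('pics/e.png',np.hstack([cv2.resize(a,(400,325)),cv2.resize(b[:130],(400,325))]))
"
```

```text
t 16.2 pos [0.5403 0.2285 0.2552] euler [0.9777 0.2098] toolz [-0.0002  0.0001 -1.    ] yaw 12.109686452143334
shift tool m [-0.0002 -0.0003  0.0007] frac [-0.0004 -0.0005  0.0012]
top lens_front [253. 236.] 0.64 [0.5349572  0.20477295 0.253     ]
side cover_center [314. 161.] 0.76 [0.54297032 0.22664419 0.253     ]
side lens_front [317. 235.] 0.62 [0.43679852 0.39172336 0.253     ]
[[316.49913469 232.70252174]
 [315.19302579 176.65884019]]
```

View pics/e.png

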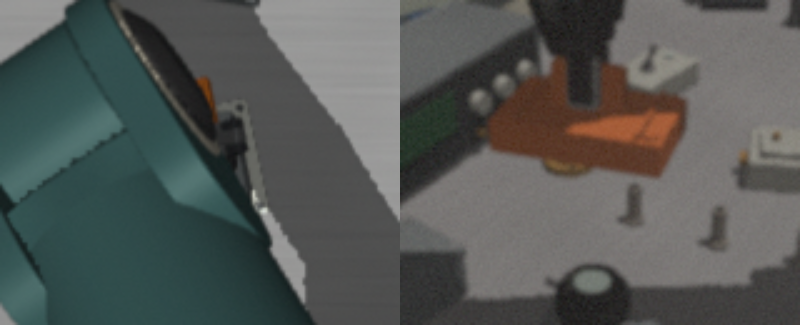

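The side view shows the cover level above the lens (right crop (590,125) over (590,280)). Its measured centre (0.543, 0.227) agrees with the tool pose, so I'm handing in.

```bash
python3 -c "
from cell import order;print(order.job_done())"
```

```text
the job is handed in; nothing more can be done
None
```

I handed the job in at about 16 s with the aperture ring turned to 8. The cover is held still and level over the lens, its rim about 120 mm above the lens front and its long side in line with the camera's; the verdict was not reported back.

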